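Lock out the belt sander and hold its guard open

ROBOT

A 6-joint arm with a two-finger parallel gripper is mounted at the origin on the work surface. World frame = base frame: x ahead of the robot, y to its left, z up, the work surface at z = 0. Lengths are in m, angles in rad, forces in N, time in s.
With the tool pointing down it reaches from about 0.35 to 0.875 m from the base axis. Payload 15.5 kg.
Tool frame: the origin (TCP) lies at the very end of the fingers, on their centre line; the grasp point (between the pads) lies 19 mm behind it (env.grip_point_offset is the distance from the TCP to the grasp point, in m); z points along the fingers, y is the line along which they close (so a half turn about z gives the same grasp; the last joint's range is limited). The gripper opens to 85 mm and grips with 20 to 120 N. Pads are 22 mm wide; open, the fingers measure 114 mm over their backs; the gripper's body (76 mm by 85 mm) begins 54 mm behind the grasp point. The pads swing forward as they close: fully open they stand 13 mm farther back than shut.
Start: joints at [1.226, 0.494, 1.345, -0, 1.302, -0.096], TCP at [0.154, 0.606, 0.195] pointing down, gripper open.
Joint ranges: [-2.91, 2.91], [-0.82, 2.16], [0.22, 2.67], [-1.22, 4.37], [0.12, 2.79], [-3.08, 3.08]. Speed limits (rad/s): [1.89, 1.89, 2.57, 3.01, 3.01, 3.01].

INTERFACE

Orientations are given as a unit quaternion [w, x, y, z].
In Python, from bench import env, solver, monitor, optics gives the robot as it stands. The module is installed in compiled form; this text tells all that it offers. Calls block until the motion is done:
- env.reach(position, orientation): joint-space move of the TCP to a pose.
- env.servo_line(position, rot=None, feed=0.15, contact_N=None): straight line of the TCP; rot=None keeps the orientation; feed is the mean speed in m/s. With contact_N (N) it stops when the force on the tool has changed by that much, and returns True; else False.
- env.goto_joints(angles): joint-space move.
- env.grip(opening, f_grip=None): finger opening in m; f_grip is the grip in N (None keeps the last); returns when the fingers have stopped.
- env.hold(seconds).
- solver.inverse_kinematics(position, orientation): joint angles nearest the present ones, or None.
- monitor.get_state(): the state.
- optics.grab_frame(name): name is "scene" or "top" or "wrist"; returns a dict with "frame" (384x512x3 uint8, blue, green, red), "range_z" (384x512 float32, m along the optical axis (not along the pixel's ray), 0 where there is no reading), "mtx" (3x3 intrinsics, pixels), "camera_from_world" (4x4, takes a point from world to camera coordinates). Camera axes: x right, y down, z forward; pixel columns grow to the right and rows downward; lengths in m; the calibration is good to about 2 mm. A picture is of the moment at which its call begins.
A pose or a line that the arm cannot do raises env.Unreachable and nothing moves.
- env.sign_off(): hands the job in; it is judged then, once.
The state is a dict: "t": time; "qpos": joint angles; "qd": joint speeds; "joint_efforts": joint torques, N m; "ee_pos": TCP position; "tool_rot": TCP orientation; "wrist_force": force on the tool from outside, world axes, zero at the start; "ft_torque": the same for the moment, N m; "gripper_width": finger opening in m; "grip_force": force on a finger pad.
Only numpy, scipy, OpenCV 4.12 (cv2) and the standard library are available. Lean on these libraries where they do the work, as an engineer would, in place of code of your own. Each camera call takes 0.05 s, during which the arm holds its last target. There are 200 camera calls.

TASK

Before anyone touches the belt, turn the isolator's black collar clockwise until its pointer stands at the long locked mark. Only then lift the sander's hinged guard by its handle and hold it open at 50 degrees from shut; it falls shut if let go, so finish still holding it there. Leave the isolator locked, and leave the glue bottle, the wooden offcut and the try square where they are.

Things in the scene. Friction and masses are not known exactly. Their poses are not given: they have to be found in the camera images.
- collar (a joint): angle (rad) of the lock collar about its upright axis; grows clockwise seen from above. 0: pointer at the small round dot, on the isolator's front (its -x side). 1.20: pointer at the long black tick, the locked mark. Stops at -0.45 and 1.75; starts between -0.25 and 0.5. Light friction (0.06 N m), stays where it is left.
- collar_mid (a point): centre, half-way up, of the lock collar: upright black knurled cylinder 51 mm across, 45 mm tall, its foot 64 mm, this point 86 mm and its top 109 mm above the bench. A small aluminium pointer sticks out 8 mm at its foot (lowest 9 mm), and an aluminium line on its top points the same way: the point's -x axis. z is up.
- isolator: grey isolator box, 90 x 90 mm and 60 mm tall, fixed to the bench left or right of the sander, the lock collar on its top; origin at the centre of its underside, -x is its front. A raised black dot and a long black tick stand on the steel dial round the collar.
- guard (a joint): opening angle (rad) of the sander's guard: 0 shut, grows as its front edge (the side of the robot) rises; 0.873 is 50 degrees; stops at 1.75. The guard (0.35 to 0.6 kg) falls shut by its weight.
- hinge (a point): middle of the guard's hinge line, 165 mm above the bench, at the back (+x side) of the sander and fixed to it. y runs along the hinge, -x from the hinge to the front edge of the shut guard, z is up. The sander: a red bench belt sander, 300 mm long along y, fixed to the bench, its motor behind the hinge.
- bar (a point): middle of the guard's handle: a round black bar 12 mm thick, 110 mm long, along y (the hinge's direction), on two legs at its ends, standing 55 mm above the grey sheet guard (150 mm deep, 200 wide); clear space under it 47 mm. Guard shut: this point is 125 mm in front of (-x) and 55 mm above the hinge line, 220 mm above the bench. Turns with the guard.
- glue: white round glue bottle, 56 mm across, 140 mm tall, loose, standing on the other side of the sander from the isolator; origin at the centre of its foot. Leave it alone.
- offcut: loose wooden offcut 45 x 110 x 28 mm tall, lying on the bench to the left of the sander; origin at the centre of its underside. Leave it alone.
- square: loose try square lying on the bench to the right of the sander: dark wooden stock 100 x 18 x 16 mm tall along x, steel blade 130 mm long to -y; origin under the centre of the stock. Leave it alone.
Mind the look-alikes: they are no part of the job. Of the things shaped like the isolator, the grey one is meant.

How it is judged:
On the way, in this order (a step that is already met when the one before it is completed fails the run):
1. the collar stands at its locked mark while the guard is still shut (value of joint collar between 1.06 and 1.34 rad and value of joint guard below 0.1 rad), for 0.3 s.
2. the guard is open at 50 degrees (value of joint guard between 0.785 and 0.96 rad), for 0.3 s.
At the end, for the whole second after the job is handed in: The collar is at its locked mark (within 8 degrees) and the robot, still in contact with the guard, holds it still at 50 degrees (within 5 degrees); nothing but the robot props it up, and the glue bottle, offcut and try square are within 20 mm of where they were (all of step 2 and velocity of joint guard between -0.1 and 0.1 rad/s and contact force between any of the fingers, the arm and guard above 0.3 N and value of joint collar between 1.06 and 1.34 rad and contact force between guard and glue below 0.1 N and contact force between guard and offcut below 0.1 N and contact force between guard and square below 0.1 N and distance of each of glue, offcut, square from where it was at the start of the episode below 0.02 m); the arm keeps its last pose, push and grip.
It fails at once if the guard is lifted while the collar is not at its locked mark (value of joint guard above 0.17 rad and (value of joint collar below 1.03 rad or value of joint collar above 1.37 rad)).
It fails at once if a bystander is knocked away (distance of any of glue, offcut, square from where it was at the start of the episode above 0.03 m or angle between glue's own z axis and vertical above 0.35 rad).
It also fails if it takes over 51 s, if anything falls off the work surface, if the arm or the gripper's body presses on something with over 40 N, if the wrist force passes 120 N, or if a joint passes its speed limit or range.

## Working session

There is one attempt and no reset: what is moved stays moved. The work goes in short steps, each a Python script; the robot and the scene stay as the last script left them, time stands still between calls to the robot, and variables do not carry over. Pictures are saved under pics/ and viewed, at most 13 in all, crops included, and the job is handed in when it is done.

```bash
mkdir -p pics; python3 - <<'E'
from bench import env, solver, monitor, optics
import cv2,numpy as np
for n in ("scene","top"):
    f=optics.grab_frame(n); np.savez(f"{n}.npz",**f); cv2.imwrite(f"pics/{n}.png",cv2.resize(f["frame"],(800,600)))
    print(n,f["mtx"].round(1).tolist(),f["camera_from_world"].round(3).tolist())
print(monitor.get_state())
E
```

```text
scene [[359.8, 0.0, 252.5], [0.0, 359.8, 194.9], [0.0, 0.0, 1.0]] [[0.601, 0.799, 0.018, -0.253], [0.452, -0.321, -0.832, -0.131], [-0.659, 0.508, -0.554, 1.636], [0.0, 0.0, 0.0, 1.0]]
top [[368.1, 0.0, 261.8], [0.0, 368.1, 185.2], [0.0, 0.0, 1.0]] [[0.025, -1.0, 0.006, -0.087], [-0.987, -0.026, -0.161, 0.502], [0.161, -0.002, -0.987, 1.317], [0.0, 0.0, 0.0, 1.0]]
{'t': 0.1, 'qpos': array([ 1.22646993e+00,  4.94109182e-01,  1.34606601e+00, -1.39577498e-05,
        1.30246862e+00, -9.55128755e-02]), 'qd': array([-0.0007877 , -0.00285838,  0.00026059,  0.00041167, -0.00126692,
       -0.00042062]), 'joint_efforts': array([ 1.71131792e-04, -8.83581591e+01, -3.84559572e+01, -2.68518388e-04,
        5.14962914e-03, -8.70303825e-05]), 'ee_pos': array([0.15379981, 0.60542009, 0.19486834]), 'tool_rot': array([-1.08090185e-04,  1.24084244e-01,  9.92271548e-01, -5.14390937e-04]), 'wrist_force': array([0.85778413, 0.67770604, 0.09100648]), 'ft_torque': array([-0.01637851,  0.01825338, -0.03339588]), 'grip_force': 0.0, 'gripper_width': 0.08553909146742764}
```

View pics/scene.png

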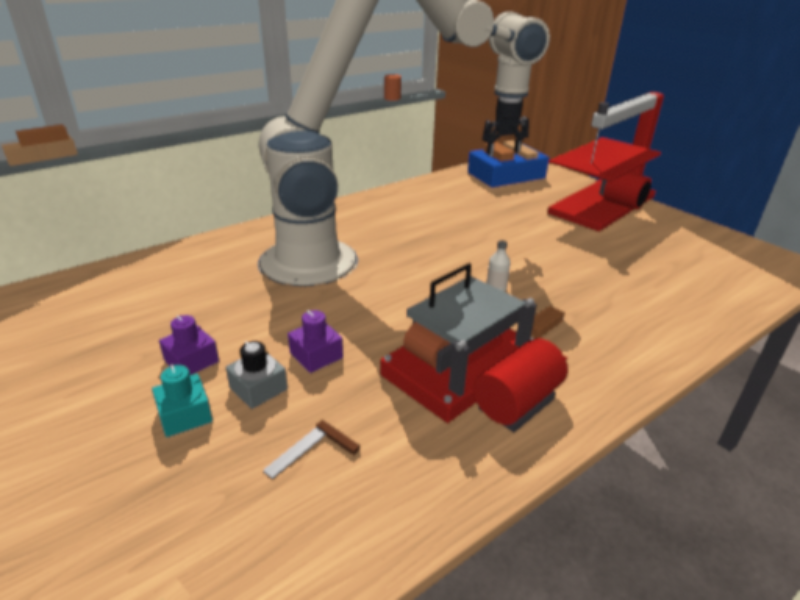

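View pics/top.png

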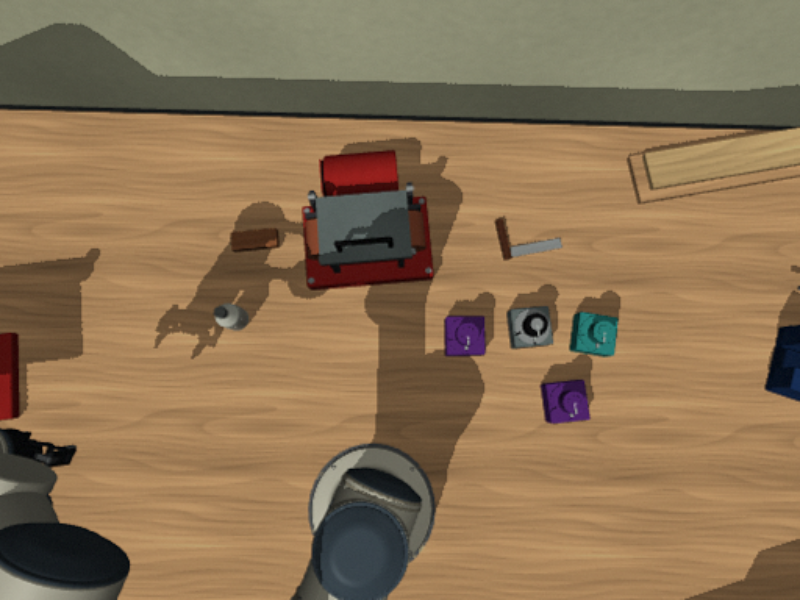

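The scene holds four isolator-shaped things, in top 800x600 pixels: purple (465,336), grey (530,327), teal (594,334) and purple (566,401). The grey one with the black collar at (530,327) is the one meant. The sander guard's handle is at (365,243), the bottle at (230,316), the offcut at (255,240) and the square at (510,242).

```bash
cat > h.py <<'E'
import numpy as np,cv2
def cloud(f):
    K=f["mtx"];T=f["camera_from_world"];z=f["range_z"];v,u=np.indices(z.shape)
    P=np.stack([(u-K[0,2])/K[0,0]*z,(v-K[1,2])/K[1,1]*z,z],-1)
    return (P-T[:3,3])@T[:3,:3]
E
python3 - <<'E'
from h import *
f=dict(np.load("top.npz")); W=cloud(f); im=f["frame"]
def at(u,v): return W[int(v*.64),int(u*.64)].round(3)
print("dims",[ (k,at(*p)) for k,p in dict(coll=(535,325),pur=(463,338),teal=(600,332),pur2=(570,402),glue=(230,316),off=(255,240),sq=(503,240)).items()])
c=at(535,325)
m=(W[...,2]>.095)&(W[...,2]<.12)&(np.hypot(*(W[...,:2]-c[:2]).transpose(2,0,1))<.05)
p=W[m]; print("collar top",len(p),p.mean(0),p.min(0),p.max(0))
b=at(365,243)
m=(W[...,2]>.205)&(W[...,2]<.235)&(np.hypot(*(W[...,:2]-W[155,233,:2]).transpose(2,0,1))<.12)&(im.max(-1)<60)
p=W[m]; print("bar",len(p),cv2.minAreaRect(p[:,:2].astype(np.float32)),p.mean(0),p.min(0),p.max(0))
m=(W[...,2]>.158)&(W[...,2]<.178)&(np.hypot(*(W[...,:2]-W[155,233,:2]).transpose(2,0,1))<.25)
p=W[m]; print("guard",len(p),cv2.minAreaRect(p[:,:2].astype(np.float32)))
s=dict(np.load("scene.npz")); a=cv2.resize(im[185:270,270:410],None,fx=5,fy=5,interpolation=2)
cv2.imwrite("pics/crop.png",a)
E
```

```text
dims [('coll', array([ 0.42 , -0.354,  0.113])), ('pur', array([ 0.389, -0.195,  0.111])), ('teal', array([ 0.41 , -0.499,  0.112])), ('pur2', array([ 0.255, -0.427,  0.111])), ('glue', array([0.424, 0.322, 0.111])), ('off', array([0.62 , 0.301, 0.028])), ('sq', array([ 0.64 , -0.298,  0.013]))]
collar top 174 [ 0.42245279 -0.35608372  0.10920708] [ 0.39957443 -0.38005313  0.09603054] [ 0.44558049 -0.33250387  0.11669862]
bar 141 ((0.5737991333007812, 0.024796757847070694), (0.013341589830815792, 0.11738958954811096), 6.553383827209473) [0.57253268 0.02461669 0.22468349] [ 0.5608086  -0.03340531  0.21174469] [0.58247229 0.08274241 0.23151029]
guard 2466 ((0.627945065498352, 0.031074047088623047), (0.168391153216362, 0.23000572621822357), 6.096872329711914)
```

View pics/crop.png

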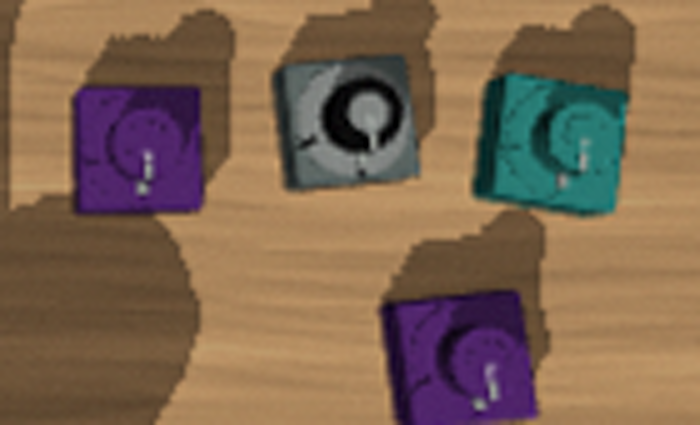

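The crop confirms the grey isolator. Its black collar is at (369,108), the dot at (361,173), the long tick at (308,143), and the pointer line runs down to (374,145). I'll go above it and look closely.

```bash
cat >> h.py <<'E'
from scipy.spatial.transform import Rotation as R
def q(r): return np.roll(r.as_quat(),1)
def down(a): return q(R.from_euler('z',a)*R.from_euler('x',np.pi))
E
python3 - <<'E'
from bench import env, solver, monitor, optics
from h import *
for a in np.arange(-3,3.2,.5):
    j=solver.inverse_kinematics([.422,-.356,.30],down(a)); print(round(a,1),None if j is None else j.round(2))
s=monitor.get_state(); p=s["ee_pos"].copy(); p[2]=.35
env.servo_line(p,feed=.2)
env.reach([.37,-.356,.32],down(0.0))
f=optics.grab_frame("wrist"); np.savez("w1.npz",**f); cv2.imwrite("pics/w1.png",f["frame"])
s=monitor.get_state();print(s["t"],s["ee_pos"],s["qpos"].round(2),s["tool_rot"])
E
```

```text
-3.0 [-0.81  0.3   1.37  0.    1.47 -2.52]
-2.5 [-0.81  0.3   1.37  0.    1.47 -3.02]
-2.0 [-0.81  0.3   1.37 -0.    1.47  2.76]
-1.5 [-0.81  0.3   1.37 -0.    1.47  2.26]
-1.0 [-0.81  0.3   1.37 -0.    1.47  1.76]
-0.5 [-0.81  0.3   1.37 -0.    1.47  1.26]
0.0 [-0.81  0.3   1.37 -0.    1.47  0.76]
0.5 [-0.81  0.3   1.37 -0.    1.47  0.26]
1.0 [-0.81  0.3   1.37  0.    1.47 -0.24]
1.5 [-0.81  0.3   1.37  0.    1.47 -0.74]
2.0 [-0.81  0.3   1.37  0.    1.47 -1.24]
2.5 [-0.81  0.3   1.37  0.    1.47 -1.74]
3.0 [-0.81  0.3   1.37  0.    1.47 -2.24]
4.5083 [ 0.37034518 -0.35569717  0.32002835] [-0.88  0.23  1.42  0.    1.5   0.69] [2.35088197e-06 9.99999880e-01 4.88147804e-04 4.36464958e-05]
```

View pics/w1.png

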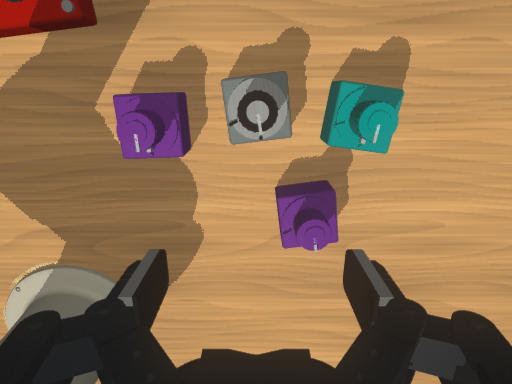

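The wrist view shows the grey isolator at (257,107). Its collar centre is near (258,111), the dot near (262,137), the tick near (233,122), and the line points to (260,133).

```bash
python3 - <<'E'
from h import *
f=dict(np.load("w1.npz")); W=cloud(f); im=f["frame"]; K=f["mtx"];T=f["camera_from_world"]
def ray(u,v,z):
    d=T[:3,:3].T@np.array([(u-K[0,2])/K[0,0],(v-K[1,2])/K[1,1],1]); o=-T[:3,:3].T@T[:3,3]
    return (o+d*(z-o[2])/d[2])
c=W[111,258]; m=(W[...,2]>.1)&(W[...,2]<.12)&(np.hypot(*(W[...,:2]-c[:2]).transpose(2,0,1))<.05)
p=W[m]; r=cv2.minEnclosingCircle(p[:,:2].astype(np.float32)); print("collar",p.mean(0),r); C=np.array(r[0])
w=m&(im.min(-1)>195); v,u=np.nonzero(w); pts=np.array([ray(a,b,.109)[:2] for a,b in zip(u,v)]); d=pts.mean(0)-C
print("line",len(pts),u.mean(),v.mean(),d, np.degrees(np.arctan2(d[1],d[0])))
m2=(W[...,2]>.05)&(W[...,2]<.075)&(np.hypot(*(W[...,:2]-C).transpose(2,0,1))<.08)
r2=cv2.minAreaRect(np.array(W[m2][:,:2],np.float32)); print("box",r2)
for n,u0,v0 in(("dot",262,137),("tick",233,122)):
    P=ray(u0,v0,.064)[:2]; d=P-C; print(n,P,np.degrees(np.arctan2(d[1],d[0])),np.hypot(*d))
cv2.imwrite("pics/w1c.png",cv2.resize(im[65:150,215:300],None,fx=7,fy=7,interpolation=2))
E
```

```text
collar [ 0.42384815 -0.35766031  0.10836059] ((0.4233330190181732, -0.3575470745563507), 0.025475436821579933)
line 1 259.0 117.0 [-0.0063791  -0.00223881] -160.66100395419096
box ((0.4233234226703644, -0.357807993888855), (0.08993200957775116, 0.08990556001663208), 7.213438034057617)
dot [ 0.38525765 -0.36470846] -169.3479998668337 0.03874298954721176
tick [ 0.40586979 -0.32441982] 117.79622570821178 0.03744836021075197
```

View pics/w1c.png

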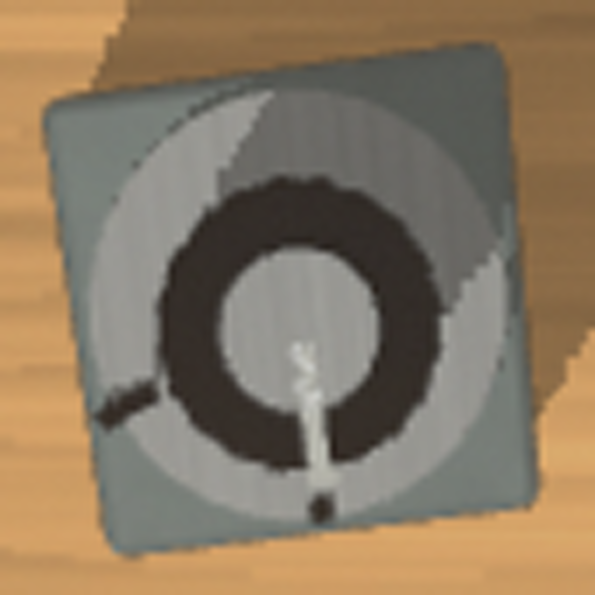

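Box yaw is 7.2° and the tick lies at 118.4°. The line is at about 188°, so the collar angle is about 0 and it needs about 69° clockwise.

```bash
python3 - <<'E'
from bench import env, solver, monitor, optics
from h import *
C=[.4233,-.3575]
env.reach([*C,.19],down(.6)); env.servo_line([*C,.080],feed=.1)
env.grip(.045,40); s=monitor.get_state(); print(s["t"],s["gripper_width"],s["grip_force"],s["wrist_force"],s["ee_pos"])
j=s["qpos"].copy(); j[5]+=1.21; env.goto_joints(j); env.hold(.2)
s=monitor.get_state(); print(s["t"],s["wrist_force"],s["ft_torque"],s["qpos"][5]-j[5],s["ee_pos"])
env.grip(.08); env.servo_line([*C,.19],feed=.2); env.reach([.37,-.3575,.32],down(0))
f=optics.grab_frame("wrist"); np.savez("w2.npz",**f); im=f["frame"]; print(monitor.get_state()["t"])
cv2.imwrite("pics/w2c.png",cv2.resize(im[65:150,215:300],None,fx=7,fy=7,interpolation=2))
E
```

```text
6.85 0.044990131372301546 0.0 [0.36642147 0.23179219 0.44517641] [ 0.42330498 -0.35752686  0.08007632]
8.2083 [-0.47894109  0.14416665  0.09050815] [0.02692872 0.06841824 0.03511885] -0.0006812711285790751 [ 0.42329059 -0.35752534  0.08006007]
10.1167
```

View pics/w2c.png

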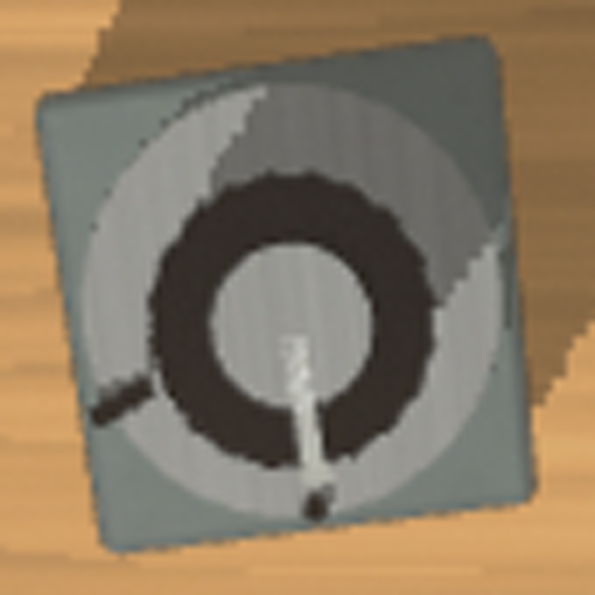

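The pointer is still at (318,490), so the collar didn't turn. The fingers stopped at the commanded 45 mm without gripping. I'll close fully with force instead, and check the reported force before turning.

```bash
python3 - <<'E'
from bench import env, solver, monitor, optics
from h import *
C=[.4233,-.3575]
env.reach([*C,.19],down(.6)); env.servo_line([*C,.078],feed=.12)
env.grip(.0,40); s=monitor.get_state(); print(s["t"],s["gripper_width"],s["grip_force"],s["wrist_force"],s["ee_pos"])
f=optics.grab_frame("wrist");cv2.imwrite("pics/w3.png",f["frame"])
if s["grip_force"]>10:
    j=s["qpos"].copy(); j[5]+=1.21; env.goto_joints(j); env.hold(.2)
    s=monitor.get_state(); print(s["t"],s["wrist_force"],s["ft_torque"],s["gripper_width"])
E
```

```text
12.55 0.0002888590114407229 0.0 [ 1.25244253  0.1119051  -0.06871165] [ 0.42330132 -0.35749888  0.07798661]
```

View pics/w3.png

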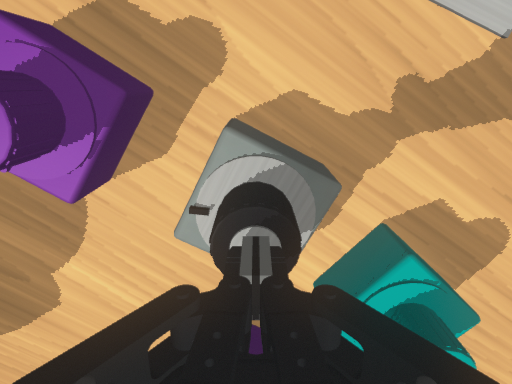

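The closed fingertips at (255,240) sit over the collar's cap at (255,245), not around it. So the stated and measured heights disagree, and I'll check with depth.

```bash
python3 - <<'E'
from bench import env, solver, monitor, optics
from h import *
s=monitor.get_state();print(s["ee_pos"],s["wrist_force"],env.grip_point_offset,s["t"])
o={}
for n in("wrist","top","scene"):
    f=optics.grab_frame(n); np.savez(n+"3.npz",**f); o[n]=f; W=cloud(f)
    T=f["camera_from_world"]; K=f["mtx"]; p=T[:3,:3]@s["ee_pos"]+T[:3,3]; uv=(K@p)[:2]/p[2]
    print(n,"TCP proj",uv,"camdepth",p[2], "cam pos",-T[:3,:3].T@T[:3,3])
    if n=="wrist":
        for (u,v) in((245,240),(267,240),(245,260),(256,222),(256,195),(300,180),(235,250),(255,340)): print((u,v),W[v,u],f["range_z"][v,u])
f=o["scene"]
cv2.imwrite("pics/s3.png",cv2.resize(f["frame"][195:285,90:240],None,fx=5,fy=5,interpolation=2))
E
```

```text
[ 0.42326673 -0.35747742  0.07797233] [ 0.31792453  0.11301717 -0.36533207] 0.0187 12.6
wrist TCP proj [254.95569108 224.73047412] camdepth 0.19466715722760813 cam pos [ 0.49215909 -0.3105027   0.25527288]
(245, 240) [ 0.43094416 -0.34643551  0.12196078] 0.14896685
(267, 240) [ 0.43667681 -0.35544591  0.12126821] 0.14974327
(245, 260) [ 0.43096205 -0.34708953  0.13940637] 0.13255422
(256, 222) [ 0.43676042 -0.34893135  0.10858835] 0.16055173
(256, 195) [ 0.44393265 -0.3440504   0.09104827] 0.17438902
(300, 180) [ 0.46020207 -0.36809239  0.06123258] 0.20269807
(235, 250) [ 0.42437365 -0.34506555  0.12340373] 0.14908627
(255, 340) [ 0.30106165 -0.44119504  0.02142163] 0.29568452
top TCP proj [340.84511232 208.1522916 ] camdepth 1.3087267603583357 cam pos [ 0.28616579 -0.07135524  1.3809627 ]
scene TCP proj [162.57602299 229.94197916] camdepth 1.131850272726632 cam pos [ 1.28957435 -0.67123819  0.80205417]
```

View pics/s3.png

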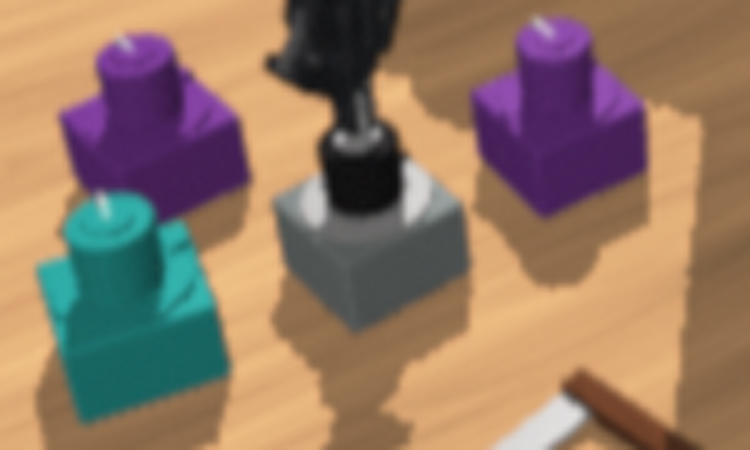

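```bash
python3 - <<'E'
from h import *
f=dict(np.load("wrist3.npz")); W=cloud(f)
for v in range(214,262,3): print(v,*[W[v,u].round(4) for u in(247,264)],f["frame"][v,247])
C=np.array([.4233,-.3575])
W2=cloud(dict(np.load("scene3.npz"))); 
for v in range(205,240,2): print(v,*[W2[v,u].round(3) for u in(160,163)])
E
```

```text
214 [ 0.4377 -0.3426  0.1082] [ 0.4423 -0.3502  0.107 ] [44 43 47]
217 [ 0.4361 -0.3437  0.1076] [ 0.4412 -0.3509  0.108 ] [43 44 46]
220 [ 0.4351 -0.3444  0.1088] [ 0.4399 -0.3518  0.1082] [43 43 45]
223 [ 0.4333 -0.3456  0.1078] [ 0.4385 -0.3528  0.1082] [43 45 46]
226 [ 0.4321 -0.3464  0.1084] [ 0.4371 -0.3538  0.1083] [58 60 60]
229 [ 0.4315 -0.3468  0.1104] [ 0.4922 -0.3105  0.2553] [168 174 173]
232 [ 0.43   -0.3479  0.1101] [ 0.4345 -0.3556  0.1089] [163 169 167]
235 [ 0.4285 -0.3489  0.11  ] [ 0.4333 -0.3564  0.1096] [113 116 116]
238 [ 0.4308 -0.3476  0.1183] [ 0.4358 -0.3544  0.119 ] [80 84 83]
241 [ 0.4309 -0.3476  0.1216] [ 0.4355 -0.3545  0.1214] [80 83 83]
244 [ 0.4312 -0.3475  0.1251] [ 0.4356 -0.3543  0.1249] [80 83 83]
247 [ 0.4308 -0.3479  0.1271] [ 0.4361 -0.3538  0.1288] [78 82 82]
250 [ 0.431  -0.3478  0.1303] [ 0.4357 -0.3541  0.1308] [79 84 83]
253 [ 0.431  -0.3479  0.1329] [ 0.4354 -0.3542  0.1329] [78 82 82]
256 [ 0.4311 -0.3479  0.1355] [ 0.4354 -0.3541  0.1357] [79 82 83]
259 [ 0.4312 -0.3479  0.1381] [ 0.4351 -0.3542  0.1376] [78 82 82]
205 [ 0.443 -0.361 
[... 180 characters left out ...]

213 [ 0.434 -0.361  0.152] [ 0.434 -0.352  0.148]
215 [ 0.437 -0.363  0.147] [ 0.431 -0.352  0.139]
217 [ 0.435 -0.364  0.139] [ 0.431 -0.353  0.132]
219 [ 0.435 -0.364  0.132] [ 0.437 -0.356  0.129]
221 [ 0.433 -0.365  0.123] [ 0.436 -0.356  0.121]
223 [ 0.426 -0.363  0.11 ] [ 0.434 -0.357  0.112]
225 [ 0.433 -0.367  0.109] [ 0.44  -0.36   0.109]
227 [ 0.441 -0.37   0.107] [ 0.447 -0.363  0.108]
229 [ 0.441 -0.371  0.1  ] [ 0.446 -0.364  0.1  ]
231 [ 0.441 -0.372  0.092] [ 0.446 -0.365  0.092]
233 [ 0.441 -0.373  0.085] [ 0.447 -0.366  0.085]
235 [ 0.44  -0.374  0.077] [ 0.446 -0.367  0.078]
237 [ 0.438 -0.374  0.068] [ 0.443 -0.367  0.067]
239 [ 0.441 -0.376  0.062] [ 0.45  -0.37   0.066]
```

The wrist depth shows the closed fingertips ending at z≈0.117 while the reported TCP z is 0.078. The physical tip is therefore about 39 mm above the reported TCP, and xy agrees. I'll correct for that, descend guarded, and check the grip before turning.

```bash
python3 - <<'E'
from bench import env, solver, monitor, optics
from h import *
C=[.4233,-.3575]
env.servo_line([*C,.10],feed=.2)
env.grip(.085)
print(env.servo_line([*C,.037],feed=.08,contact_N=6))
env.grip(.0,40); s=monitor.get_state(); print(s["t"],s["gripper_width"],s["grip_force"],s["wrist_force"],s["ee_pos"])
f=optics.grab_frame("wrist");np.savez("w4.npz",**f)
if s["grip_force"]>10 and .045<s["gripper_width"]<.056:
    j=s["qpos"].copy(); j[5]+=1.21; env.goto_joints(j); env.hold(.2)
    s=monitor.get_state(); print(s["t"],s["wrist_force"],s["ft_torque"],s["gripper_width"])
    f=optics.grab_frame("wrist")
cv2.imwrite("pics/w4.png",f["frame"])
E
```

```text
False
15.1417 0.04891213623817363 39.62793314130977 [-3.03539779  2.77830933 10.95832819] [ 0.42322311 -0.35734829  0.03761025]
16.55 [-3.46162255 -8.634402   -4.34936948] [-1.28635275  0.47317028 -0.04115262] 0.04925781850324904
```

View pics/w4.png

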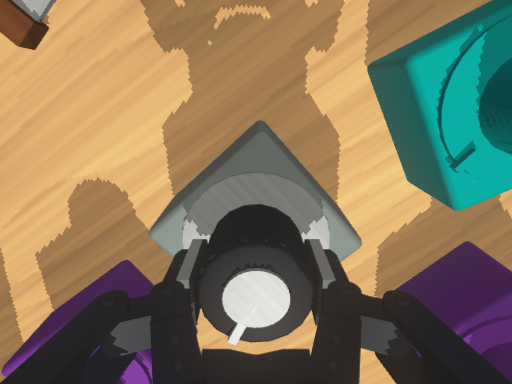

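Gripped at 49 mm with 40 N, and the collar turned: the line runs from (256,298) to (236,341). I'll compute its world angle while still holding.

```bash
python3 - <<'E'
from bench import env, solver, monitor, optics
from h import *
f=optics.grab_frame("wrist"); K=f["mtx"];T=f["camera_from_world"]
def ray(u,v,z):
    d=T[:3,:3].T@np.array([(u-K[0,2])/K[0,0],(v-K[1,2])/K[1,1],1]); o=-T[:3,:3].T@T[:3,3]
    return (o+d*(z-o[2])/d[2])[:2]
a=ray(256,300,.109);b=ray(235,342,.109);n=ray(246,322,.109); print(a,n,b)
for d in(b-n,b-a,b-np.array([.4233,-.3575])): print(np.degrees(np.arctan2(d[1],d[0])))
E
```

```text
[ 0.4225395  -0.35720751] [ 0.41576543 -0.347312  ] [ 0.40974686 -0.33714024]
120.61251690864951
122.51699860626171
123.65101433379891
```

The line is at about 121–123° against the tick's 118.4°, so the collar is near 1.14. I'll nudge 3° more, release, confirm numerically from above, then go above the bar.

```bash
python3 - <<'E'
from bench import env, solver, monitor, optics
from h import *
C=[.4233,-.3575]
s=monitor.get_state(); j=s["qpos"].copy(); j[5]+=.055; env.goto_joints(j)
env.grip(.085); env.servo_line([*C,.14],feed=.2); env.reach([.37,-.3575,.30],down(0))
f=optics.grab_frame("wrist"); im=f["frame"]
th=np.radians(6.4); B=np.array([.5735,.0248])
env.reach([*B,.26],down(np.pi/2+th))
g=optics.grab_frame("wrist"); np.savez("w5.npz",**g)
W=cloud(g); m=(W[...,2]>.205)&(W[...,2]<.235)&(np.hypot(*(W[...,:2]-B).transpose(2,0,1))<.09)&(g["frame"].max(-1)<70)
p=W[m]; print(len(p),cv2.minAreaRect(p[:,:2].astype(np.float32)) if len(p) else 0)
c=cv2.resize(im[60:160,200:310],None,fx=4,fy=4,interpolation=2)
cv2.imwrite("pics/w5.png",np.hstack([c,cv2.resize(g["frame"],(360,400))]));s=monitor.get_state();print(s["t"],s["qpos"].round(2))
E
```

```text
2386 ((0.5733060240745544, 0.026599574834108353), (0.011747531592845917, 0.12052178382873535), 6.74013614654541)
20.475 [-0.06  0.36  1.38 -0.    1.4  -0.17]
```

View pics/w5.png

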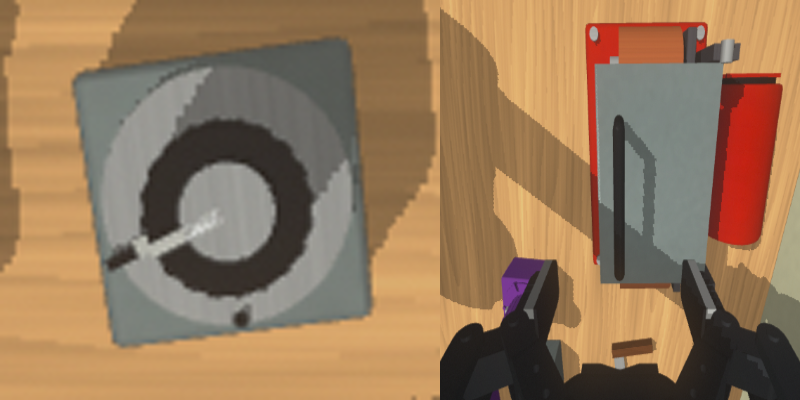

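The pointer now lies on the long tick (left part, (120,257)), so the collar is locked. The bar at (618,195) on the right runs square between the fingers. I'll descend, grip and lift.

```bash
cat >> h.py <<'E'
TH=np.radians(6.6); B=np.array([.5733,.0262]); E=np.array([np.cos(TH),np.sin(TH)])
def bar(a): # bar displacement from shut: along E, up
    x=-.125*np.cos(a)+.055*np.sin(a); z=.125*np.sin(a)+.055*np.cos(a)
    return np.array([*(E*(x+.125)),z-.055])
def guard_angle(f):
    W=cloud(f); H=B+.125*E; d=W[...,:2]-H; x=d@E; y=d@np.array([-E[1],E[0]]); im=f["frame"].astype(int)
    m=(abs(y)<.085)&(x<.05)&(x>-.17)&(W[...,2]>.16)&(W[...,2]<.36)&(np.ptp(im,axis=-1)<40)&(im.max(-1)>60)
    r=np.hypot(x,W[...,2]-.165); m&=(r>.03)&(r<.152)
    return m.sum(), np.median(np.arctan2(W[...,2]-.165,-x)[m])
E
python3 - <<'E'
from bench import env, solver, monitor, optics
from h import *
print(env.servo_line([*B,.166],rot=down(np.pi/2+TH),feed=.1,contact_N=6))
env.grip(0,40); s=monitor.get_state(); print(s["t"],s["gripper_width"],s["grip_force"],s["wrist_force"],s["ee_pos"])
if s["gripper_width"]>.006 and s["grip_force"]>10:
    p0=s["ee_pos"].copy()
    for a in np.radians([3,6]): env.servo_line(p0+bar(a),feed=.05)
    s=monitor.get_state(); print(s["t"],s["gripper_width"],s["wrist_force"]); np.save("p0.npy",p0)
for n in("scene","top"): print(guard_angle(dict(np.load(n+".npz"))),guard_angle(optics.grab_frame(n)))
E
```

```text
False
22.2417 0.010521998707685673 39.13348138332367 [-6.37358631 -1.51008844  6.86622288] [0.57241089 0.02611393 0.16610003]
22.825 0.010457712258630052 [-4.35469007 -1.13724645 -2.80946896]
(np.int64(1061), np.float64(0.023634539036518663)) (np.int64(1210), np.float64(0.1254512709641628))
(np.int64(979), np.float64(0.026350420870401733)) (np.int64(322), np.float64(0.11996109853711998))
```

The grip holds and the guard follows: it measured about 0.10 rad for the 0.105 commanded. I'll lift to 50°.

```bash
python3 - <<'E'
from bench import env, solver, monitor, optics
from h import *
p0=np.load("p0.npy")
for d in range(11,51,3):
    env.servo_line(p0+bar(np.radians(d)),feed=.06)
    w=monitor.get_state()["wrist_force"]
    if np.linalg.norm(w)>35: print("stop",d,w);break
env.hold(.5)
s=monitor.get_state(); print(s["t"],d,s["gripper_width"],s["grip_force"],s["wrist_force"],s["ee_pos"]-p0,bar(np.radians(50)))
f=optics.grab_frame("scene"); print(guard_angle(f),guard_angle(optics.grab_frame("top")))
cv2.imwrite("pics/s6.png",cv2.resize(f["frame"],(800,600)))
E
```

```text
27.2417 50 0.010877453601758574 41.78792059421539 [-6.71894706 -0.60221268  7.54089141] [0.08653416 0.01011838 0.0773697 ] [0.08620886 0.0099747  0.07610887]
(np.int64(1396), np.float64(0.886168683313046)) (np.int64(17), np.float64(0.9069461824977029))
```

View pics/s6.png

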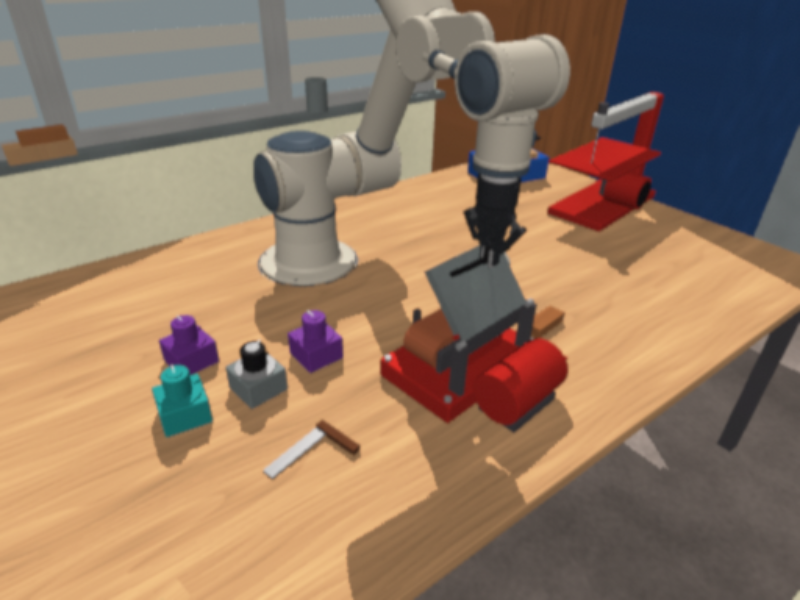

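The scene view shows the guard open, with the gripper on the bar at (490,258) and the bystanders unmoved. The guard measures 0.86–0.89 rad.

```bash
python3 -c "
from bench import env
print(env.sign_off())"
```

```text
the job is handed in; nothing more can be done
None
```

I turned the grey isolator's collar to the locked mark, then lifted the guard to about 50° (measured 0.86–0.89 rad) and handed the job in with the arm still holding the bar; sign-off returned no verdict.

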